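Hang the lift-off guard door on a load-port bay

ROBOT

A 6-joint arm with a two-finger parallel gripper is mounted at the origin on the work surface. World frame = base frame: x ahead of the robot, y to its left, z up, the work surface at z = 0. Lengths are in m, angles in rad, forces in N, time in s.
With the tool pointing down it reaches from about 0.35 to 0.975 m from the base axis. Payload 7.1 kg.
Tool frame: the origin (TCP) lies midway between the tips of the shut fingers; the grasp point (between the pads) lies 19 mm behind it; z points along the fingers, y is the line along which they close (so a half turn about z gives the same grasp; the last joint's range is limited). The gripper opens to 88 mm and grips with 3 to 60 N. Pads are 20 mm wide; open, the fingers measure 115 mm over their backs; the gripper's body (75 mm by 178 mm) begins 61 mm behind the grasp point.
Start: joints at [-1.352, 0.423, 1.63, -0, 1.089, -0.019], TCP at [0.147, -0.607, 0.196] pointing down, gripper open.
Joint ranges: [-3, 3], [-0.9, 2.11], [0.09, 2.58], [-1.31, 4.45], [0.11, 2.69], [-2.54, 2.54]. Speed limits (rad/s): [2.39, 2.39, 3.01, 3.14, 3.14, 3.14].

INTERFACE

Orientations are given as a unit quaternion [w, x, y, z].
In Python, from station import move_pose, movel, movej, command_gripper, wait, inverse_kinematics, read_camera, camera_info, MotionError, job_done, get_time, get_joint_pos, get_qvel, get_effort, get_tcp_pos, get_ee_rot, get_ft_force, get_ft_torque, get_grip_width, get_finger_force gives the robot as it stands. Calls block until the motion is done:
- move_pose(position, orientation): joint-space move of the TCP to a pose.
- movel(position, frame=None, v=0.15, until_force=None): straight line of the TCP; frame=None keeps the orientation; v is the mean speed in m/s. With until_force (N) it stops when the force on the tool has changed by that much, and returns True; else False.
- movej(angles): joint-space move.
- command_gripper(opening): opening from 0.0 (shut) to 1.0 (fully open); the grip force is fixed at half the most; returns when the fingers have stopped.
- wait(seconds).
- inverse_kinematics(position, orientation): joint angles nearest the present ones, or None.
- read_camera(name): name is "scene" or "top" or "wrist"; returns the picture (384x512x3 uint8, red, green, blue); there is no depth.
- camera_info(name): a dict with "intrinsics" (3x3 intrinsics, pixels), "T" (4x4, takes a point from camera to world coordinates); the wrist camera has in their place "tool_from_camera" (4x4, takes a point from camera to tool coordinates, whose origin is the TCP and whose axes are the flange's). Camera axes: x right, y up, looking along -z (the intrinsics and any distortion apply to the point x, -y, -z); pixel columns grow to the right and rows downward; lengths in m; the calibration is good to about 2 mm. A picture is of the moment at which its call begins: read the wrist's pose just before it. camera_info takes no time and is no camera call.
A pose or a line that the arm cannot do raises MotionError and nothing moves.
- job_done(): hands the job in; it is judged then, once.
Readings, each from a call of its own:
- get_time(): time.
- get_joint_pos(): joint angles.
- get_qvel(): joint speeds.
- get_effort(): joint torques, N m.
- get_tcp_pos(): TCP position.
- get_ee_rot(): TCP orientation.
- get_ft_force(): force on the tool from outside, world axes, zero at the start.
- get_ft_torque(): the same for the moment, N m.
- get_grip_width(): opening from 0.0 (shut) to 1.0 (fully open).
- get_finger_force(): force on a finger pad.
Only numpy, scipy, OpenCV 4.12 (cv2) and the standard library are available. Lean on these libraries where they do the work, as an engineer would, in place of code of your own. Each camera call takes 0.05 s, during which the arm holds its last target. There are 200 camera calls.

TASK

Take the orange guard door out of its rack by the blue tab and hang it, standing open, on the two brass pintles of the load-port bay so that both hinge sockets are fully home; the pintles are not exactly where the mark says, so feel for them gently and never force the door. Then swing the door shut against the stop post, under the keeper lip, let go, and leave everything else where it is.

Things in the scene. Friction and masses are not known exactly. Their poses are not given: they have to be found in the camera images.
- door: Lift-off guard door, loose, 0.26 to 0.44 kg: orange pane in an 8 mm thick aluminium frame, blue grip tab on top, two dark hinge sockets along one upright edge. Origin on the sockets' common axis at the lower socket's underside; x runs from the sockets to the free edge, y is the door's normal, z up along the sockets. Frame x = 14 to 110 mm, z = -12 to 115 mm.
- socket_top (a point): underside of the upper hinge socket, on the socket axis (door x = 0, y = 0, z = 90 mm). The sockets are 22 mm square dark blocks, 20 mm tall, at door z = 0 to 20 and 90 to 110 mm, each with an 11 mm hole right through along z (mouth chamfered 1 mm)
- door_tab (a point): centre of the door's blue grip tab (door x = 42, y = 0, z = 133 mm); the tab is 56 mm long along the door's x (x = 14 to 70 mm), 12 mm thick, 36 mm tall (z = 115 to 151 mm), with its foot on the frame's top; the centre of mass lies near door x = 48 mm. Gripped nearer the sockets, the door twists less in the grip when a socket touches
- door_edge (a point): the door's free edge, at door x = 110, y = 0, z = 0 mm
- rack: grey fixed stand, 150 x 110 mm, in which the door starts upright: an 11 mm wide slot along the rack's x between two walls 40 mm tall (z = 20 to 60 mm), slot floor at z = 20 mm. The door's sockets are towards the rack's +x, its free edge towards -x. Open above: the door lifts straight out. Origin at the centre of its underside.
- bay: white fixed load-port bay, 260 x 240 mm, deck at z = 30 mm, doorway on its front (-x) side. Origin at the centre of its underside; x into the bay, away from the doorway; y along the doorway; z up. Aluminium hinge post at the +y end of the doorway, stop post with a black keeper lip at the other end. The hung door swings freely and stays where it is left.
- hinge_mark (a point): nominal hinge axis (bay x = -100, y = 65, z = 50 mm). The hinge post is clamped on a slotted foot: the real pintle axis stands up to 6 mm off this mark along bay x and up to 10 mm along bay y, differently every time; it does not give under ordinary forces. This height is the top of the lower arm: fully home, the door's origin is level with it
- pintle_top (a point): nominal top of the upper pintle (bay x = -100, y = 65, z = 156 mm). Two brass pintles, 8 mm in diameter, 16 mm tall, the top 3 mm tapering to 6 mm across, one right above the other: tops at bay z = 66 and 156 mm. Each stands on the end of an arm of the post
- upper_arm (a point): nominal top of the upper arm (bay x = -100, y = 65, z = 140 mm). Two dark arms, 16 mm wide, 12 mm thick, reach from the post (which stands 20 to 40 mm behind the axis, to bay +x) to the pintles, tops at bay z = 50 and 140 mm. The lower socket must come in between the arms from the front (bay -x), above its pintle, and then be lowered
- latch (a point): where the free edge of the shut door belongs, give or take the post's offset: bay x = -100, y = -45, z = 50 mm. Seen from the hinge, the shut door points along bay -y and the fully open door along bay -x. The stop post stands behind the shut door, its face at bay x = -94 mm, y = -64 to -26 mm
- lip (a point): middle of the black keeper lip's underside, on top of the stop post: bay x = -93, y = -45, z = 173 mm; the lip covers x = -110 to -76, y = -64 to -26, z = 173 to 181 mm and reaches over the top corner (z = 165 mm) of the hung, shut door. So the door can be put on the pintles only while it stands open
- cassette: black slotted wafer cassette, 100 x 104 x 85 mm, loose on the bay's deck behind the doorway; origin at the centre of its underside
- white_cassette: white slotted wafer cassette, 100 x 104 x 85 mm, loose on the bench; origin at the centre of its underside
- bottle: white bottle with blue cap, 60 mm across, 170 mm tall, standing loose; origin at the centre of its underside
- driver: screwdriver lying loose on the bench; origin at its underside
- jar: clear closed jar, 70 mm across, 60 mm tall, loose; origin at the centre of its underside
- tray: black open tray, 120 x 90 x 35 mm, loose; origin at the centre of its underside
- wafer_box: blue flat box, 110 x 110 x 30 mm, loose; origin at the centre of its underside
Not all that is in view belongs to the job. Of the things that look like the door, the largest one is meant.

How it is judged:
On the way, in this order (a step that is already met when the one before it is completed fails the run):
1. the door is lifted clear of its rack (z of door in the frame of rack above 0.085 m), for 0.1 s.
2. the door is fully home on both pintles while standing open (free edge more than 60 mm from its shut place) (z of door in the frame of bay between 0.047 and 0.0535 m and horizontal distance between door and hinge_mark below 0.0145 m and angle between door's own z axis and vertical below 0.08 rad and distance between door_edge and latch above 0.06 m), for 0.2 s.
At the end, for the whole second after the job is handed in: The door hangs upright (within 0.08 rad) and fully home on both pintles (origin at bay z = 47 to 53.5 mm, within 14.5 mm of the hinge mark seen from above), swung shut (free edge less than 10 mm out of the doorway: bay x above -110 mm, y below -20 mm), released, at rest (z of door in the frame of bay between 0.047 and 0.0535 m and horizontal distance between door and hinge_mark below 0.0145 m and angle between door's own z axis and vertical below 0.08 rad and x of door_edge in the frame of bay above -0.11 m and y of door_edge in the frame of bay below -0.02 m and linear speed of door below 0.02 m/s); the robot touches nothing.
It fails at once if the door presses on the bay (pintles, arms, posts, lip) with more than 25 N (contact force between door and bay above 25 N).
It fails at once if the robot pushes on the bay with more than 15 N (contact force between any of the fingers, the arm and bay above 15 N).
It fails at once if a bystander is moved by more than 20 mm (distance of any of cassette, white_cassette, bottle, driver, jar, tray, wafer_box from where it was at the start of the episode above 0.02 m).
It also fails if it takes over 72 s, if anything falls off the work surface, if the arm or the gripper's body presses on something with over 40 N, if the wrist force passes 120 N, or if a joint passes its speed limit or range.

## Working session

There is one attempt and no reset: what is moved stays moved. The work goes in short steps, each a Python script; the robot and the scene stay as the last script left them, time stands still between calls to the robot, and variables do not carry over. Pictures are saved under pics/ and viewed, at most 13 in all, crops included, and the job is handed in when it is done.

```bash
ls; mkdir -p pics
python3 - <<'E'
from station import *
import cv2,numpy as np
a=read_camera("scene");b=read_camera("top")
cv2.imwrite("pics/s0.png",a[...,::-1]);cv2.imwrite("pics/t0.png",b[...,::-1])
for n in("scene","top","wrist"):
    print(n,camera_info(n))
print(get_time(),get_ee_rot())
E
```

```text
pics
scene {'intrinsics': array([[407.53305547,   0.        , 250.90435148],
       [  0.        , 407.53305547, 193.15423708],
       [  0.        ,   0.        ,   1.        ]]), 'T': array([[-0.77282264, -0.4879424 ,  0.40577996,  1.17518339],
       [ 0.63453913, -0.60446001,  0.48165152,  0.68192993],
       [ 0.01025956,  0.62971447,  0.77675893,  1.27119634],
       [ 0.        ,  0.        ,  0.        ,  1.        ]])}
top {'intrinsics': array([[440.94349735,   0.        , 253.48788928],
       [  0.        , 440.94349735, 192.57676757],
       [  0.        ,   0.        ,   1.        ]]), 'T': array([[-0.01184014,  0.98483345, -0.17309788,  0.28880763],
       [-0.99983682, -0.01402223, -0.01138867, -0.03934085],
       [-0.01364316,  0.1729348 ,  0.98483878,  1.78359127],
       [ 0.        ,  0.        ,  0.        ,  1.        ]])}
wrist {'intrinsics': array([[306.0108948 ,   0.        , 257.23414094],
       [  0.        , 306.0108948 , 193.78766564],
       [  0.        ,   0.        ,   1.        ]]), 'tool_from_camera': array([[ 4.29378976e-04,  9.64509201e-01,  2.64048892e-01,
         7.12085104e-02],
       [ 9.99999714e-01, -5.78518366e-04,  4.87059168e-04,
         1.55701813e-04],
       [ 6.22530183e-04,  2.64048608e-01, -9.64509173e-01,
        -1.87616387e-01],
       [ 0.00000000e+00,  0.00000000e+00,  0.00000000e+00,
         1.00000000e+00]])}
0.1 [-6.72158603e-04  9.92939310e-01  1.18621533e-01 -8.37256953e-05]
```

View pics/s0.png

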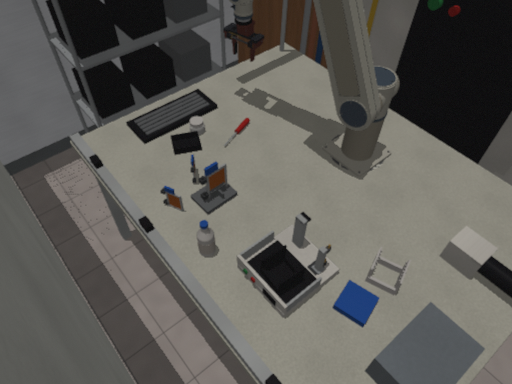

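View pics/t0.png

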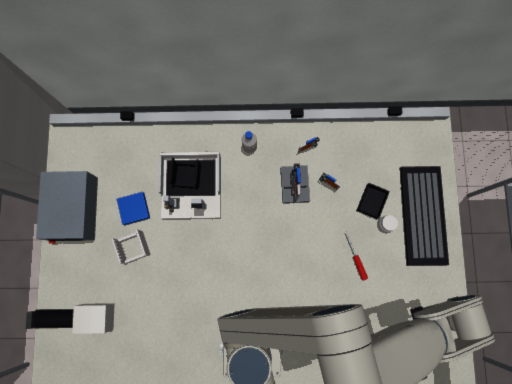

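Candidates for the door, by pixel in the top view: in the rack at (296,180), a small one at (309,145), and another small one at (329,182). The largest is the one standing in the grey rack, so I'll check that in a close crop.

Run:
```python
import cv2,numpy as np
s=cv2.imread("pics/s0.png");t=cv2.imread("pics/t0.png")
c=lambda im,x,y,w,h,k:cv2.resize(im[y:y+h,x:x+w],(w*k,h*k),interpolation=cv2.INTER_CUBIC)
A=np.hstack([c(t,270,130,80,80,5),c(t,155,145,80,80,5)])
B=np.hstack([c(s,155,150,100,50,4),c(s,235,205,100,50,4)])
cv2.imwrite("pics/c0.png",np.vstack([A,B]))
```

```text
(no output)
```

View pics/c0.png

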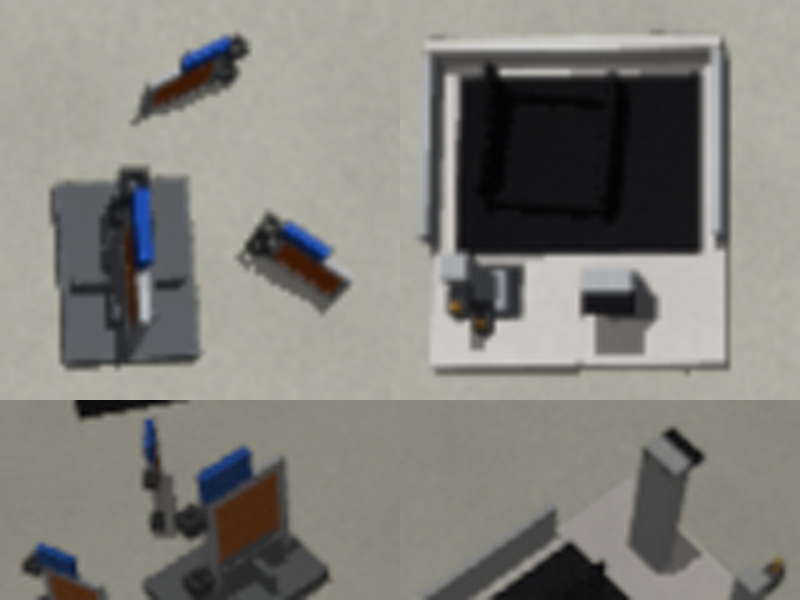

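The crop confirms the choice. The large orange door stands in the rack at top px (296,180), with its blue tab at (299,175) and its sockets at the far end (world +x). The bay's doorway faces the robot, with brass pintles at about (166,206) for the upper and (171,209) for the lower. Next I'll get coarse positions and then look from the wrist camera.

```bash
cat > h.py <<'E'
from station import *
import cv2,numpy as np
from scipy.spatial.transform import Rotation as R
Q=lambda yaw:(R.from_euler('z',yaw)*R.from_quat([1,0,0,0])).as_quat()[[3,0,1,2]]
def RT():
    w=get_ee_rot();T=np.eye(4);T[:3,:3]=R.from_quat([w[1],w[2],w[3],w[0]]).as_matrix();T[:3,3]=get_tcp_pos();return T
def cam(n,T=None):
    i=camera_info(n);return np.array(i["intrinsics"]),(np.array(i["T"]) if n!="wrist" else T@np.array(i["tool_from_camera"]))
def ray(C,u,v):
    K,T=C;d=np.array([(u-K[0,2])/K[0,0],-(v-K[1,2])/K[1,1],-1.]);return T[:3,3],T[:3,:3]@d
def onz(C,u,v,z):
    o,d=ray(C,u,v);return o+d*(z-o[2])/d[2]
def proj(C,p):
    K,T=C;q=T[:3,:3].T@(np.asarray(p)-T[:3,3]);return K[0,2]+K[0,0]*q[0]/-q[2],K[1,2]-K[1,1]*q[1]/-q[2]
def tri(C1,p1,C2,p2):
    o1,d1=ray(C1,*p1);o2,d2=ray(C2,*p2);d1/=np.linalg.norm(d1);d2/=np.linalg.norm(d2)
    s,*_=np.linalg.lstsq(np.c_[d1,-d2],o2-o1,rcond=None);a=o1+s[0]*d1;b=o2+s[1]*d2;return (a+b)/2,np.linalg.norm(a-b)
def hsv(im):return cv2.cvtColor(im,cv2.COLOR_RGB2HSV)
def blobs(m,mn=3):
    n,l,s,c=cv2.connectedComponentsWithStats(m.astype(np.uint8));return [(c[i].round(1),s[i]) for i in range(1,n) if s[i][4]>=mn]
def blue(im):return cv2.inRange(hsv(im),(108,140,50),(128,255,255))
def brass(im):return cv2.inRange(hsv(im),(13,130,70),(32,255,255))
E
python3 - <<'E'
from h import *
t=cv2.imread("pics/t0.png")[...,::-1].copy();s=cv2.imread("pics/s0.png")[...,::-1].copy()
CT,CS=cam("top"),cam("scene")
for n,im in(("t",t),("s",s)):
    print(n,"blue",blobs(blue(im),8));print(n,"brass",blobs(brass(im),1))
print("rack tab",onz(CT,298.5,175,.17),"bay corners at z0/30mm",[onz(CT,155+(u-400)/5,145+v/5,.03).round(3) for u,v in((433,368),(727,368))],
 "upper pintle",onz(CT,166.2,206.2,.156),"lower",onz(CT,171.4,209.4,.066))
E
```

```text
t blue [(array([248.2, 134.8]), array([245, 132,   7,   7,  39], dtype=int32)), (array([310.8, 140.3]), array([307, 138,   9,   6,  26], dtype=int32)), (array([298., 175.]), array([296, 167,   5,  17,  58], dtype=int32)), (array([330.7, 178.1]), array([327, 175,   9,   7,  29], dtype=int32)), (array([132.6, 208. ]), array([117, 192,  32,  33, 749], dtype=int32))]
t brass [(array([165.5, 206. ]), array([165, 206,   2,   1,   2], dtype=int32)), (array([170.5, 209. ]), array([170, 209,   2,   1,   2], dtype=int32))]
s blue [(array([192. , 159.5]), array([192, 155,   1,  10,  10], dtype=int32)), (array([210.7, 168.3]), array([205, 162,  13,  13,  97], dtype=int32)), (array([168.9, 189.6]), array([165, 186,   9,   8,  41], dtype=int32)), (array([203.3, 224.1]), array([200, 221,   8,   8,  45], dtype=int32)), (array([355.7, 302.8]), array([ 334,  281,   45,   45, 1131], dtype=int32))]
s brass [(array([371.6,  14.9]), array([367,   0,  11,  35, 147], dtype=int32)), (array([221., 171.]), array([221, 171,   1,   1,   1], dtype=int32)), (array([219., 172.]), array([219, 172,   1,   1,   1], dt
[... 662 characters left out ...]
 186.]), array([210, 186,   1,   1,   1], dtype=int32)), (array([170., 198.]), array([170, 198,   1,   1,   1], dtype=int32)), (array([175.8, 198.8]), array([175, 198,   3,   3,   4], dtype=int32)), (array([170.5, 200.5]), array([170, 200,   2,   2,   2], dtype=int32)), (array([177., 204.]), array([177, 204,   1,   1,   1], dtype=int32)), (array([180., 207.]), array([180, 207,   1,   1,   1], dtype=int32)), (array([329., 246.]), array([329, 245,   1,   3,   3], dtype=int32))]
rack tab [ 0.63669974 -0.18966277  0.17      ] bay corners at z0/30mm [array([0.496, 0.35 , 0.03 ]), array([0.493, 0.115, 0.03 ])] upper pintle [0.5278245  0.30636897 0.156     ] lower [0.52802398 0.30466043 0.066     ]
```

Run:
```python
from h import *
move_pose([0.60,-0.19,0.29],Q(0))
T=RT();im=read_camera("wrist");np.savez("w1.npz",T=T,im=im)
print(get_time(),get_joint_pos(),T[:3,3]);C=cam("wrist",T)
print("blue",blobs(blue(im),20))
cv2.imwrite("pics/w1.png",im[...,::-1])
```

```text
2.375 [-3.26967142e-01  3.41657214e-01  1.52792473e+00 -1.60979037e-04
  1.27234192e+00  1.24501740e+00] [ 0.59963226 -0.1907843   0.28978693]
blue [(array([299.3,   3.5]), array([291,   0,  24,  11, 147], dtype=int32)), (array([252.6, 145.3]), array([246, 117,  14,  58, 683], dtype=int32)), (array([363.4, 138.5]), array([347, 127,  33,  24, 289], dtype=int32))]
```

View pics/w1.png

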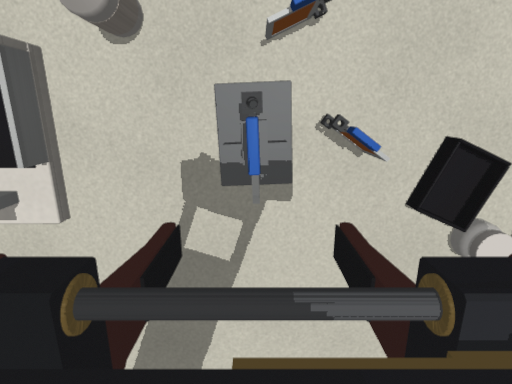

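The wrist view shows the door from above, with the upper socket at (252,101), the tab from (252,117) to (254,175) and the rack around it. It is nearly aligned with world x. Next I'll compute the pose and grasp nearer the sockets.

```bash
cat > tab.py <<'E'
from h import *
def tab(im,C,z,sel):
    m=blue(im);n,l,s,c=cv2.connectedComponentsWithStats(m)
    i=min(range(1,n),key=lambda i:np.hypot(*(c[i]-sel))+(1e3 if s[i][4]<100 else 0))
    v,u=np.where(l==i);P=np.array([onz(C,a,b,z)[:2] for a,b in zip(u,v)])
    (ctr,sz,ang)=cv2.minAreaRect((P*1000).astype(np.float32));b=cv2.boxPoints((ctr,sz,ang))
    e=[b[1]-b[0],b[2]-b[1]];L=max(e,key=np.linalg.norm);L=L if L[0]>0 else -L
    return np.array(ctr)/1000,np.arctan2(L[1],L[0]),sz,P.mean(0),np.linalg.svd(P-P.mean(0))[2][0] if len(P)<3000 else None
E
python3 - <<'E'
from tab import *
d=np.load("w1.npz");C=cam("wrist",d["T"])
print(tab(d["im"],C,.183,(252.6,145)))
print("socket top",onz(C,252,102,.142), "rack corners z.02?",[onz(C,*p,.02)[:2].round(4) for p in((216,82),(292,82),(221,185))])
E
```

```text
(array([ 0.63742749, -0.18658653]), np.float32(0.040601872), (54.577999114990234, 11.347099304199219), array([ 0.63809334, -0.18658832]), array([-0.99899376, -0.04484949]))
socket top [ 0.67891218 -0.18552829  0.142     ] rack corners z.02? [array([ 0.7088, -0.1329]), array([ 0.7088, -0.2399]), array([ 0.5595, -0.1352])]
```

Run:
```python
from tab import *
y=.028;g=np.array([.6375,-.1866])+.012*np.array([np.cos(y),np.sin(y)])
move_pose([*g,.22],Q(y)); movel([*g,.152],v=.12); print(get_time(),get_ft_force())
command_gripper(0.0); print(get_time(),get_grip_width()*88,get_finger_force(),get_tcp_pos())
f0=get_ft_force();print(f0,get_ft_torque())
movel([*g,.25],v=.1);wait(.2);print(get_time(),get_grip_width()*88,get_ft_force()-f0,get_ft_torque(),get_tcp_pos())
T=RT();im=read_camera("wrist");np.savez("w2.npz",T=T,im=im);cv2.imwrite("pics/w2.png",im[...,::-1])
```

```text
3.525 [-0.20497403 -0.15703733  0.80117001]
4.6833 11.617847223888353 29.989237189292908 [ 0.6494698  -0.1862652   0.15195759]
[ 0.37068464 -0.89697582 -0.09022652] [0.07174324 0.01670643 0.03302551]
6.0167 11.371141486837752 [ 0.14693624  2.25186841 -4.33993023] [ 0.02607765 -0.06989974  0.07150916] [ 0.64919198 -0.18619725  0.24922414]
```

View pics/w2.png

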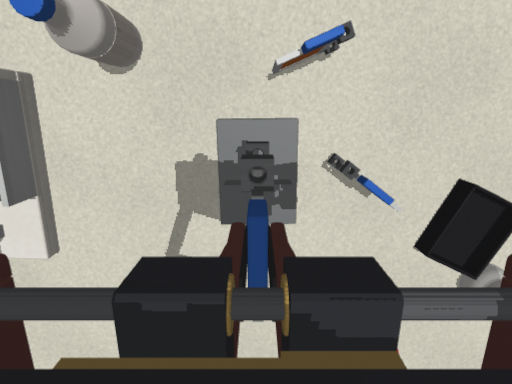

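The door is held: the upper socket hole is at about (257,174) and the lower one shows behind it near (256,150). Now I'll carry it to a standoff in front of the hinge post, where pintle and socket show in one picture.

Run:
```python
from tab import *
movel([.44,-.15,.25],v=.2);movel([.44,.305,.25],v=.25);movel([.44,.305,.196],v=.1);wait(.3)
T=RT();im=read_camera("wrist");np.savez("w3.npz",T=T,im=im);C=cam("wrist",T)
print(get_time(),T[:3,3],get_ft_force(),get_ft_torque())
tp=lambda p:proj(C,(T@np.r_[p,1])[:3])
print("pred upper/lower socket",[np.round(tp(p),1) for p in((.03,0,.008),(.03,0,.098))],"pred pintle tops",[np.round(proj(C,p),1) for p in((.528,.305,.156),(.528,.305,.066))])
print("brass",[b for b in blobs(brass(im),4)])
c=im[40:240,150:350];cv2.imwrite("pics/w3.png",cv2.resize(c,(600,600),interpolation=cv2.INTER_CUBIC)[...,::-1])
```

```text
10.2917 [0.44026013 0.30519244 0.19654301] [ 0.87580524  1.27094057 -4.19642154] [ 0.00518948 -0.02785013  0.03488389]
pred upper/lower socket [array([256.9, 175.6]), array([257. , 155.7])] pred pintle tops [array([260.8,  85.9]), array([259.8,  92.9])]
brass [(array([251.8,  82.1]), array([247,  77,  10,  12,  88], dtype=int32)), (array([229.1, 292.9]), array([227, 275,   7,  39, 129], dtype=int32)), (array([285.4, 306.2]), array([281, 275,   8,  60, 227], dtype=int32)), (array([228.8, 324.9]), array([227, 315,   6,  20,  83], dtype=int32)), (array([252.8, 361.3]), array([  55,  352,  350,   16, 3666], dtype=int32))]
```

View pics/w3.png

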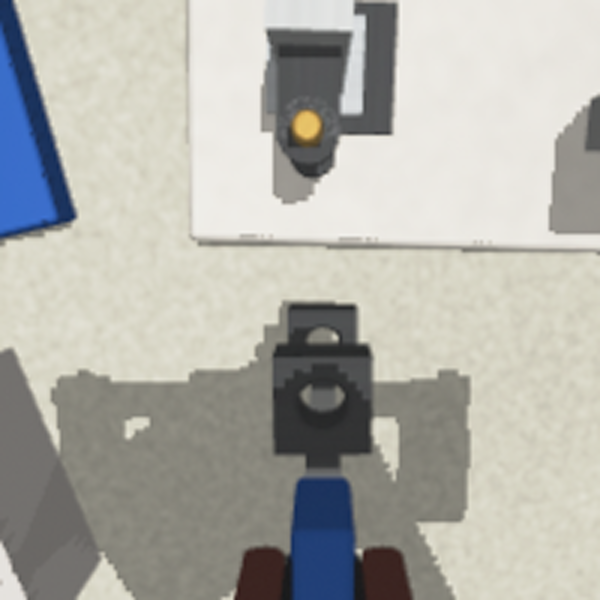

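The crop shows the upper pintle top at px (252,81.7). The upper socket's top face is centred near (257.4,175.6), where I predicted it, so the door is straight in the grip. Next I'll close to about 22 mm and measure again.

Run:
```python
from tab import *
d=np.load("w3.npz");T=d["T"];C=cam("wrist",T)
tp=lambda p:np.round(proj(C,(T@np.r_[p,1])[:3]),1)
print("far bottom edges upper, lower pred",tp((.041,0,.028)),tp((.041,0,.118)),"top-face edges",tp((.041,.0,.008)),tp((.019,0,.008)),tp((.03,.011,.008)),tp((.03,-.011,.008)))
p=onz(C,251.9,81.7,.156);print("pintle",p)
s=(T@[.03,-.0002,.1,1])[:3];dl=p-s;print("delta",dl)
mv=T[:3,3]+[dl[0]-.022,dl[1],0];mv[2]=.196
movel(mv,v=.08,until_force=4);wait(.3)
T=RT();im=read_camera("wrist");np.savez("w4.npz",T=T,im=im);C=cam("wrist",T)
print(get_time(),T[:3,3]);tp=lambda p:np.round(proj(C,(T@np.r_[p,1])[:3]),1)
print("brass",[b for b in blobs(brass(im)[:250],4)],"pred",proj(C,p))
c=im[80:200,197:317];cv2.imwrite("pics/w4.png",cv2.resize(c,(600,600),interpolation=cv2.INTER_CUBIC)[...,::-1])
```

```text
far bottom edges upper, lower pred [256.9 154.4] [257.1 141.7] top-face edges [256.9 158.8] [256.9 191.9] [273.7 175.6] [240.  175.6]
pintle [0.5305797 0.3113103 0.156    ]
delta [0.06025236 0.00502265 0.05943101]
11.275 [0.47823439 0.31021387 0.19606685]
brass [(array([257.1, 135.4]), array([253, 131,   9,  10,  77], dtype=int32))] pred (np.float64(257.47195372778924), np.float64(136.67424182695328))
```

View pics/w4.png

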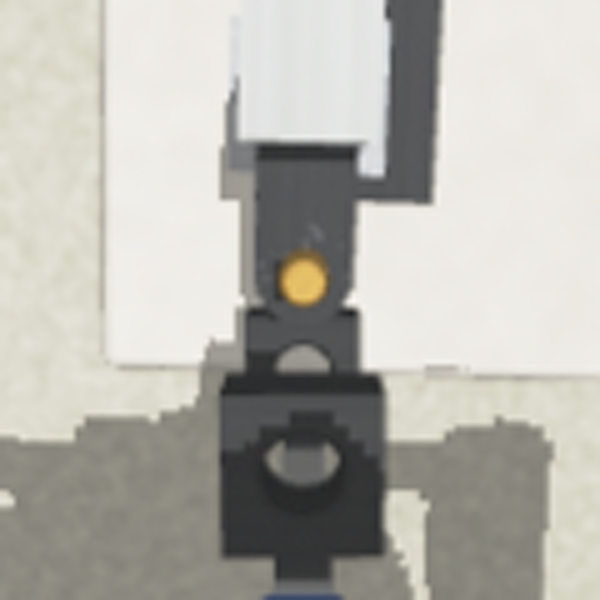

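Run:
```python
from tab import *
d=np.load("w4.npz");T=d["T"];C=cam("wrist",T)
p=onz(C,257.5,135.8,.156);s=(T@[.03,.0002,.1,1])[:3];print("pintle",p,"delta",(p-s)[:2])
mv=get_tcp_pos()+np.r_[(p-s)[:2],0];mv[2]=.196
f0=get_ft_force();print(f0,get_ft_torque());print("hit",movel(mv,v=.03,until_force=3));wait(.3)
T=RT();im=read_camera("wrist");np.savez("w5.npz",T=T,im=im);C=cam("wrist",T)
print(get_time(),mv,T[:3,3],get_ft_force()-f0)
print("brass",[b for b in blobs(brass(im)[:250],2)],"pred",proj(C,p),proj(C,p-[0,0,.09]),
 "hole bottom centre",proj(C,(T@[.03,.0002,.028,1])[:3]))
c=im[110:210,207:307];cv2.imwrite("pics/w5.png",cv2.resize(c,(600,600),interpolation=cv2.INTER_CUBIC)[...,::-1])
```

```text
pintle [0.53121245 0.31130797 0.156     ] delta [0.02299034 0.0004508 ]
[ 0.85356974 -0.0816065  -3.84049919] [-0.04335243 -0.07928334  0.0232135 ]
hit False
12.5333 [0.50126102 0.310691   0.196     ] [0.50116774 0.31070009 0.19602717] [-1.27507822  0.92823249 -1.52277632]
brass [(array([257. , 168.6]), array([254, 167,   7,   4,  22], dtype=int32))] pred (np.float64(257.26200669412316), np.float64(166.7099773659392)) (np.float64(257.3066596728461), np.float64(151.18576347230305)) hole bottom centre (np.float64(257.2036198296999), np.float64(169.78595586621776))
```

View pics/w5.png

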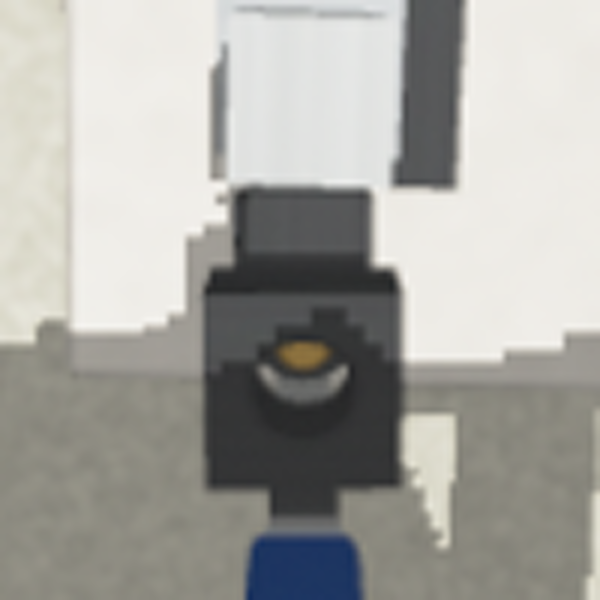

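Through the upper hole the brass is centred at (257,168), where an aligned pintle should show. Now I'll lower gently.

Run:
```python
from tab import *
f0=get_ft_force()
x,y,_=get_tcp_pos()
x,y=.501261,.310691
for z in(.188,.184,.180,.177,.174,.172):
    h=movel([x,y,z],v=.015,until_force=4)
    print(z,h,get_tcp_pos().round(4),(get_ft_force()-f0).round(2),get_ft_torque().round(3))
    if h:break
print(get_time())
```

```text
0.188 False [0.5013 0.3107 0.1879] [ 0.79 -1.22  0.07] [ 0.017 -0.04  -0.049]
0.184 False [0.5012 0.3107 0.1839] [-0.83 -0.54  1.3 ] [ 0.007 -0.066  0.001]
0.18 False [0.5012 0.3106 0.1798] [-0.36 -1.13  1.  ] [-0.091  0.     0.032]
0.177 False [0.5012 0.3106 0.1769] [ 0.66 -1.27  1.42] [ 0.039 -0.033  0.021]
0.174 False [0.5012 0.3106 0.1738] [ 0.84 -0.79  0.85] [ 0.04  -0.093 -0.031]
0.172 False [0.5012 0.3106 0.1719] [ 1.06 -0.35  2.04] [ 0.083 -0.135 -0.076]
15.0333
```

Run:
```python
from tab import *
f0=get_ft_force();x,y=.501261,.310691
for z in(.1705,.1692,.168,.1668):
    h=movel([x,y,z],v=.01,until_force=4)
    print(z,h,get_tcp_pos().round(4),(get_ft_force()-f0).round(2),get_ft_torque().round(3))
    if h:break
wait(.3);print((get_ft_force()-f0).round(2))
T=RT();im=read_camera("wrist");C=cam("wrist",T);np.savez("w6.npz",T=T,im=im)
print(get_time());print("brass",blobs(brass(im)[:250],2))
```

```text
0.1705 False [0.5012 0.3106 0.1704] [ 0.2  -0.4  -0.61] [ 0.009 -0.073  0.016]
0.1692 True [0.5009 0.3107 0.1694] [-3.54 -0.36 10.08] [0.033 0.314 0.044]
[-3.05 -0.51  9.84]
15.8917
brass [(array([257.4, 172.4]), array([253, 168,  10,  10,  89], dtype=int32))]
```

Contact came at TCP z = 0.1694, which is the height expected for fully home. I'll relieve the load, open slightly, and check the seating with a picture before swinging.

Run:
```python
from tab import *
x,y=.501261,.310691
movel([x,y,.1700],v=.01);print(get_ft_force().round(2))
command_gripper(.22);wait(.3);print(get_time(),get_grip_width()*88,get_ft_force().round(2),get_tcp_pos())
T=RT();im=read_camera("wrist");s=read_camera("scene");np.savez("w7.npz",T=T,im=im)
C=cam("wrist",T)
print("pred upper top face",proj(C,(.5312,.3113,.160)),"lip/post")
a=cv2.resize(im[100:250,157:357],(400,300),interpolation=cv2.INTER_CUBIC);b=cv2.resize(s[190:290,260:360],(400,400),interpolation=cv2.INTER_CUBIC)[:300]
cv2.imwrite("pics/w7.png",np.hstack([a,b])[...,::-1])
```

```text
[-0.1  -0.   -1.17]
16.9417 19.402719612521363 [ 0.23 -0.16  0.49] [0.50124912 0.31070138 0.17001158]
pred upper top face (np.float64(257.2289168852793), np.float64(174.99323749928473)) lip/post
```

View pics/w7.png

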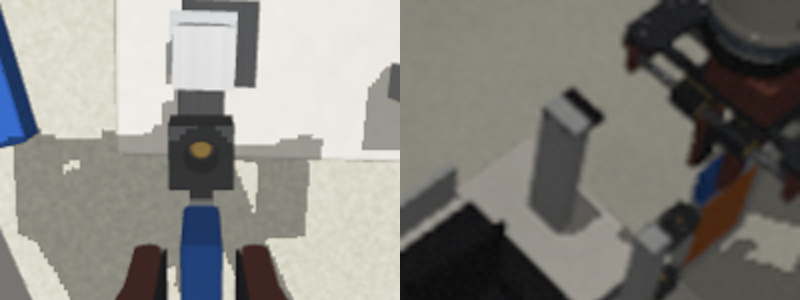

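The pintle is centred in the upper socket and the door stands upright and open; the released force is zero. Now I'll slide along the tab, swing with loosely straddling fingers, and stop on light contact.

Run:
```python
from tab import *
A=np.array([.5312,.3115]);r=.056
P=lambda a:[*(A-r*np.array([np.cos(a),np.sin(a)])),.172]
print("slide",movel(P(.028),Q(.028),v=.06,until_force=5))
f0=get_ft_force()
for a in np.radians([8,16,24,32,40,48,56,64,72,78,83]):
    h=movel(P(a),Q(a),v=.05,until_force=5)
    print(round(np.degrees(a)),h,(get_ft_force()-f0).round(1))
    if h:break
wait(.3);T=RT();im=read_camera("wrist");C=cam("wrist",T);print(get_time(),T[:3,3]);np.savez("w8.npz",T=T,im=im)
print(tab(im,C,.201,proj(C,[*T[:2,3],.2])))
```

```text
slide False
8 False [ 0.1 -0.  -0.4]
16 False [ 0.5  0.1 -0.8]
24 False [0.1 0.3 0.2]
32 False [-0.7  0.1 -0.6]
40 False [ 0.2  0.5 -0.7]
48 False [ 0.3  0.7 -0.9]
56 False [-0.3 -0.3 -1.6]
64 False [-0.1  0.2 -0.3]
72 False [ 0.2  0.1 -0.7]
78 False [ 0.  -0.  -0.8]
83 False [-0.8  0.4  0.2]
21.2333 [0.5241844  0.255974   0.17199932]
(array([0.52338489, 0.271211  ]), np.float32(1.3560054), (59.46559143066406, 11.096475601196289), array([0.5235867 , 0.27226523]), array([-0.20314217, -0.97914925]))
```

Run:
```python
from tab import *
A=np.array([.5312,.3115]);r=.056
P=lambda a:[*(A-r*np.array([np.cos(a),np.sin(a)])),.172]
f0=get_ft_force()
for d in np.arange(84.5,99,1.5):
    a=np.radians(d);h=movel(P(a),Q(a),v=.03,until_force=3.5)
    print(d,h,(get_ft_force()-f0).round(1))
    if h:break
wait(.3);print((get_ft_force()-f0).round(1));T=RT();im=read_camera("wrist");s=read_camera("scene");t=read_camera("top");C=cam("wrist",T);print(get_time(),T[:3,3]);np.savez("w9.npz",T=T,im=im)
print(tab(im,C,.201,proj(C,[*T[:2,3],.2])))
c=lambda im,x,y,w,h,k:cv2.resize(im[y:y+h,x:x+w],(w*k,h*k),interpolation=cv2.INTER_CUBIC)
cv2.imwrite("pics/w9.png",np.hstack([cv2.resize(im,(400,300)),c(s,270,195,80,60,5)])[...,::-1])
```

```text
84.5 False [-0.6  0.1  0.1]
86.0 False [-1.5 -1.   0.1]
87.5 False [-0.9  0.4  0.3]
89.0 False [-1.2 -0.5  1.1]
90.5 False [-0.4 -0.1 -0.2]
92.0 False [-0.4 -1.   0.3]
93.5 False [-1.7 -0.4 -0. ]
95.0 False [-1.3 -1.2 -0.4]
96.5 False [-4.5 -0.6  1.2]
98.0 False [-7.7  0.1  3.8]
[-6.9 -0.7  3.6]
24.1833 [0.53723155 0.25598505 0.17176553]
(array([0.5327356 , 0.27050067]), np.float32(1.5605342), (59.48897933959961, 12.005599021911621), array([0.53277856, 0.27196521]), array([ 0.01141525, -0.99993484]))
```

View pics/w9.png

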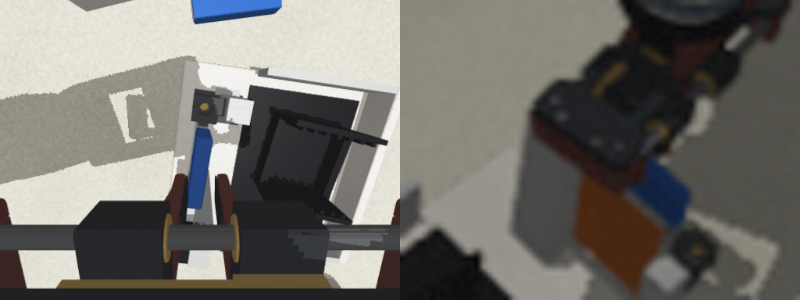

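The door is against the stop: contact force is about 7 N and the tab lies along world -y at about 90°. I'll centre the fingers, open a little, lift away and check.

Run:
```python
from tab import *
A=np.array([.5312,.3115]);r=.056;a=np.radians(90.5)
p=[*(A-r*np.array([np.cos(a),np.sin(a)])),.172];p[0]+=.0005
movel(p,Q(a),v=.03);print(get_ft_force().round(1));command_gripper(.33)
h=movel([*p[:2],.20],v=.06,until_force=4);print(h)
if not h: movel([*p[:2],.30],v=.12);movel([.44,.15,.36],v=.2)
wait(.5);T=RT();s=read_camera("scene");t=read_camera("top");im=read_camera("wrist");print(get_time())
c=lambda im,x,y,w,h,k:cv2.resize(im[y:y+h,x:x+w],(w*k,h*k),interpolation=cv2.INTER_CUBIC)
for n,i in(("top",t),("scene",s)):
    C=cam(n);print(n,"blue",[b for b in blobs(blue(i),15)],"tab pred",proj(C,(.5325,.27,.19)),"free top corner pred",proj(C,(.5332,.2015,.165)))
cv2.imwrite("pics/end.png",np.hstack([c(t,155,145,80,80,5),c(s,250,190,100,100,4)])[...,::-1])
```

```text
[-0.1 -0.4  0.8]
False
28.1167
top blue [(array([248.2, 134.8]), array([245, 132,   7,   7,  39], dtype=int32)), (array([310.8, 140.3]), array([307, 138,   9,   6,  26], dtype=int32)), (array([330.7, 178.1]), array([327, 175,   9,   7,  29], dtype=int32)), (array([132.6, 208. ]), array([117, 192,  32,  33, 749], dtype=int32))] tab pred (np.float64(174.19733977272762), np.float64(203.47756557430807)) free top corner pred (np.float64(193.87060027652544), np.float64(204.03741087822934))
scene blue [(array([168.9, 189.6]), array([165, 186,   9,   8,  40], dtype=int32)), (array([203.3, 224.2]), array([200, 221,   8,   8,  46], dtype=int32)), (array([320.6, 230.5]), array([314, 222,  14,  18, 127], dtype=int32)), (array([355.7, 302.8]), array([ 334,  281,   45,   45, 1130], dtype=int32))] tab pred (np.float64(321.24158935420064), np.float64(230.25423069145813)) free top corner pred (np.float64(305.1772639990122), np.float64(221.1855735000617))
```

View pics/end.png

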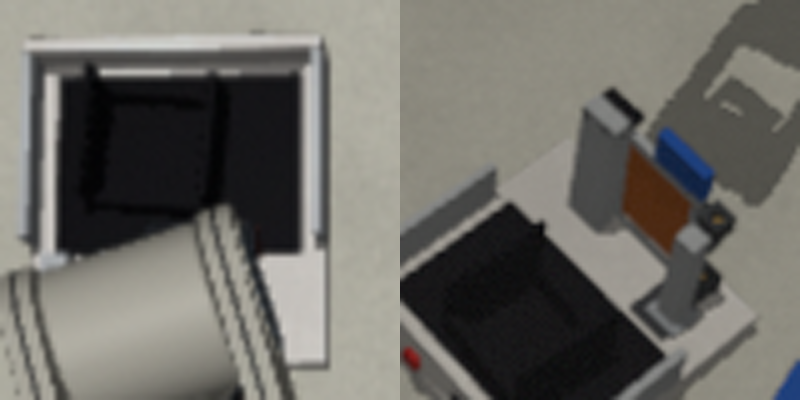

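The scene crop shows the door upright on both pintles, shut against the stop post under the lip, with its tab at (320.6,230.5) against a predicted (321.2,230.3). The blue bystanders' blobs haven't moved, and the robot is clear.

```bash
python3 -c "
from station import *
print(job_done(),get_time())"
```

```text
the job is handed in; nothing more can be done
the job is handed in; nothing more can be done
```

The guard door hangs on both pintles, swung shut against the stop post under the keeper lip and released; I handed the job in after about 28 s of robot time, and the system gave no verdict back.

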